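Uncover the key safe and enter its code with the stylus

TASK

Lift the grey weather cover off the black key safe and set it down, right way up and without dropping it, in the middle of the wooden coaster. Then take the stylus out of its stand and with its tip press the yellow stud fully in and then the blue one, never pressing the red or the white one. Put the stylus back upright in its stand, and leave everything else on the table undisturbed.

Things in the scene. Friction and masses are not known exactly. Their poses are not given: they have to be found in the camera images.
- key_safe: black plastic key safe lying on its back, fixed to the table: base 108 (x) x 78 (y) x 40 mm high, on it a raised face 88 x 58 mm whose top is 48 mm above the table and bears four coloured studs. Origin: centre of its underside; x along its length, z up.
- cover: loose grey plastic cover, 100 (x) x 70 (y) mm, hollow, open below, walls 3 mm, roof top 22 mm above its lower rim; on the roof a grip rib 50 (x) x 14 (y) x 22 mm high, its top 44 mm above the rim. 0.11 kg. Origin: centre of its lower rim, z up. Starts with its rim 40 mm above the table on the shoulder of the safe, round the raised face (8 mm high) with 3 mm play; lifts straight off.
- coaster: loose square beech coaster, 110 x 110 x 10 mm. Origin: centre of its underside, z up.
- stylus_stand: blue block, 56 x 56 x 60 mm high, fixed to the table, with one vertical 15 mm through hole, chamfered, in the middle of its top. Origin: centre of its underside, z up.
- stylus: upright stylus, 115 mm long, 0.05 kg. Above the tip: steel shaft 8 mm thick (flat tip 5 mm) from 0 to 50 mm; black collar 26 mm across, 50 to 55 mm; round orange handle 16 mm thick, 55 to 115 mm. Origin: centre of the tip; z runs up to the handle. Starts hanging in the stand, collar on the block's top, tip 10 mm and handle top 125 mm above the table.
- yellow_stud: yellow round push stud on the safe's face, 16 mm across, 5 mm proud; under the cover at first. Origin: centre of its top (53 mm above the table), z up. Sprung: goes down 4 mm, 1.5 N to start, 4.2 N fully in, and springs back. The four studs stand at safe x +-24, y +-15 mm; which colour is where changes.
- blue_stud: blue round push stud on the safe's face, 16 mm across, 5 mm proud; under the cover at first. Origin: centre of its top (53 mm above the table), z up. Sprung: goes down 4 mm, 1.5 N to start, 4.2 N fully in, and springs back. The four studs stand at safe x +-24, y +-15 mm; which colour is where changes.
- red_stud: red round push stud on the safe's face, 16 mm across, 5 mm proud; under the cover at first. Origin: centre of its top (53 mm above the table), z up. Sprung: goes down 4 mm, 1.5 N to start, 4.2 N fully in, and springs back. The four studs stand at safe x +-24, y +-15 mm; which colour is where changes.
- white_stud: white round push stud on the safe's face, 16 mm across, 5 mm proud; under the cover at first. Origin: centre of its top (53 mm above the table), z up. Sprung: goes down 4 mm, 1.5 N to start, 4.2 N fully in, and springs back. The four studs stand at safe x +-24, y +-15 mm; which colour is where changes.
- votive: clear glass votive holder, an open cup 66 mm across, 65 mm high; a bystander. Origin: centre of its underside.
- key_a: flat silver key, about 60 x 25 x 2.5 mm; a bystander. Origin: near its middle, on its underside.
- key_b: a second silver key, as the first; a bystander. Origin: near its middle, on its underside.
- spatula_head: green spatula head lying flat, about 107 x 56 x 10 mm; a bystander. Origin: near its middle, on its underside.
- tape_roll: brown roll of packing tape lying flat, 96 mm across, 45 mm high; a bystander. Origin: centre of its underside.
Things that resemble listed ones, but are neither listed nor needed, are in the scene too. Several things look just like the stylus_stand: the one meant starts farthest to the robot's right.

How it is judged:
By the outcome, as a careful person would: the job done as asked, in the order asked, and still so for the second after the job is handed in, with the robot touching nothing.
It also fails if it takes over 72 s, if anything falls off the work surface, if the arm or the gripper's body presses on something with over 40 N, if the wrist force passes 120 N, or if a joint passes its speed limit or range.

ROBOT

A 6-joint arm with a two-finger parallel gripper is mounted at the origin on the work surface. World frame = base frame: x ahead of the robot, y to its left, z up, the work surface at z = 0. Lengths are in m, angles in rad, forces in N, time in s.
With the tool pointing down it reaches from about 0.275 to 0.85 m from the base axis. Payload 5.2 kg.
Tool frame: the origin (TCP) lies on the centre line of the jaws, within the pads' length; the fingertips stand 11 mm ahead of it and the grasp point (between the pads) lies 8 mm behind it (ctrl.tcp_to_tips is the distance from the TCP to the fingertips, in m); z points along the fingers, y is the line along which they close (so a half turn about z gives the same grasp; the last joint's range is limited). The gripper opens to 85 mm and grips with 20 to 120 N. Pads are 22 mm wide; open, the fingers measure 114 mm over their backs; the gripper's body (76 mm by 85 mm) begins 54 mm behind the grasp point. The pads swing forward as they close: fully open they stand 13 mm farther back than shut.
Start: joints at [-1.453, 0.259, 1.535, -0, 1.348, -0.203], TCP at [0.173, -0.522, 0.242] pointing down, gripper open.
Joint ranges: [-3.14, 3.14], [-0.91, 2.08], [0.19, 2.58], [-1.22, 4.36], [0.22, 2.71], [-3.12, 3.12]. Speed limits (rad/s): [2.57, 2.57, 3.14, 3.14, 3.14, 3.14].

INTERFACE

Orientations are given as a 3x3 rotation matrix whose columns are the frame's x, y, z axes.
In Python, from rig import ctrl, vision gives the robot as it stands.
- The arm moves only by the shell command python3 -m handwheel 'ROWS' [OPENING] [FORCE]. ROWS is JSON, a list of rows, each a list of 2 entries, a list of its own where there are three numbers: the shift along the tool's x, y, z each as a share of 0.5 m, from -1 to 1, then the turn, a rotation vector about the tool's x, y, z each as a share of 45 degrees, from -1 to 1. In form: [[[tx, ty, tz], [wx, wy, wz]], ...]. A call has 1 to 12 rows; each row is the pose to reach, as a shift and turn from the pose commanded when the call began, along the tool's axes at that moment; what a row does not reach only later rows make up. A row lasts 1/12 s, in which the tool goes at most 41.7 mm and 7.16 degrees, less where a joint would pass 70% of its speed; a pose out of reach is approached as far as the arm can. A call with a number of a shift or a turn outside -1 to 1 is refused whole. A call with a gripper value outside its range is refused whole. OPENING is the finger opening in mm, from 0 to 85.4, set as the call begins (- or left out, the last holds). The fingers move at their own pace and stop on an object; FORCE is the grip in N (left out, the last holds). Time passes only in rows, so rows that repeat a pose let the fingers close. It gives the time, the measured TCP pose, the force, the opening and the grip force at its end, in the units of the state.
- ctrl.observe(): the state, without advancing time (a new reading comes with each control period).
- vision.get_image(name): name is "side" or "top"; returns a dict with "pixels" (480x640x3 uint8, red, green, blue), "depth" (480x640 float32, m along the optical axis (not along the pixel's ray), 0 where there is no reading), "vertical_fov" (degrees; the focal length in pixels is half the picture's height over the tangent of half this angle, whatever the lens; pixels are square), "cx", "cy" (the principal point, pixels), "rvec" (rotation vector, rad) and "tvec" (3), from world to camera coordinates, as OpenCV has them. Camera axes: x right, y down, z forward; pixel columns grow to the right and rows downward; lengths in m; the calibration is good to about 2 mm. A picture is of the moment at which its call begins.
- ctrl.sign_off(): hands the job in; it is judged then, once.
The state is a dict: "t": time; "joint_pos": joint angles; "joint_vel": joint speeds; "effort": joint torques, N m; "tcp_pos": TCP position; "orientation": TCP orientation; "wrist_force": force on the tool from outside, world axes, zero at the start; "ft_torque": the same for the moment, N m; "grip_width": finger opening in m; "gripper_force": force on a finger pad.
Only numpy, scipy, OpenCV 4.12 (cv2) and the standard library are available. Lean on these libraries where they do the work, as an engineer would, in place of code of your own. Each camera call takes 0.05 s, during which the arm holds its last target. There are 200 camera calls.

## Working session

There is one attempt and no reset: what is moved stays moved. The work goes in short steps, Python scripts to look and compute and a shell command to move; the robot and the scene stay as the last step left them, time stands still between calls to the robot, and variables do not carry over. Pictures are saved under pics/ and viewed, at most 10 in all, crops included, and the job is handed in when it is done.

```bash
mkdir -p pics; ls; cat > h.py <<'E'
import numpy as np, cv2
from rig import ctrl, vision
def grab(n):
    im=vision.get_image(n); d=im["depth"]; H,W=d.shape
    f=H/2/np.tan(np.radians(im["vertical_fov"])/2)
    R=cv2.Rodrigues(np.array(im["rvec"],float))[0]; t=np.array(im["tvec"],float).ravel()
    v,u=np.mgrid[:H,:W]
    c=np.stack([(u-im["cx"])/f*d,(v-im["cy"])/f*d,d],-1)
    P=(c-t)@R
    P[d==0]=np.nan
    return im["pixels"],P,(R,t,f,im["cx"],im["cy"])
def save(n,px): cv2.imwrite("pics/"+n+".png",px[:,:,::-1])
E
python3 - <<'E'
from h import *
for n in("top","side"):
    px,P,c=grab(n); save(n+"0",px); np.savez("/tmp/"+n+"0.npz",px=px,P=P)
    print(n,c[0].round(3).tolist(),c[1],c[2:], -c[0].T@c[1])
s=ctrl.observe();print(s)
E
```

```text
pics
top [[0.025, -0.999, -0.023], [-0.982, -0.02, -0.186], [0.185, 0.027, -0.982]] [-0.0050252   0.55603328  1.0497131 ] (np.float64(570.8050031785984), 313.57474927510225, 249.37151798151928) [ 0.35186923 -0.02179198  1.13437604]
side [[0.953, -0.301, -0.022], [-0.207, -0.6, -0.773], [0.219, 0.742, -0.634]] [-0.50894795  0.1789585   0.80129589] (np.float64(535.9820767394688), 329.73589824851814, 232.91609344974762) [ 0.34667526 -0.63994107  0.63515428]
{'t': 0.1, 'joint_pos': array([-1.45281998e+00,  2.59275109e-01,  1.53598879e+00,  2.16542634e-05,
        1.34802176e+00, -2.02798586e-01]), 'joint_vel': array([-2.83680264e-04, -1.61735588e-03, -2.17104785e-03, -5.90584811e-05,
        4.38098436e-04,  4.98163094e-04]), 'effort': array([ 2.93404046e-03, -4.46969068e+01, -2.91247290e+01, -1.82193994e-04,
        6.31947216e-03, -1.66584374e-05]), 'tcp_pos': array([ 0.17338987, -0.52146026,  0.24154906]), 'orientation': array([[ 9.48992912e-01,  3.15297355e-01, -1.78298700e-04],
       [ 3.15297198e-01, -9.48991487e-01,  1.68371834e-03],
       [ 3.61667990e-04, -1.65405385e-03, -9.99998567e-01]]), 'wrist_force': array([-0.70953332,  0.03246929, -0.28785493]), 'ft_torque': array([-0.01787371, -0.02767173, -0.01714453]), 'gripper_force': 0.0, 'grip_width': 0.08538053137968786}
```

View pics/top0.png

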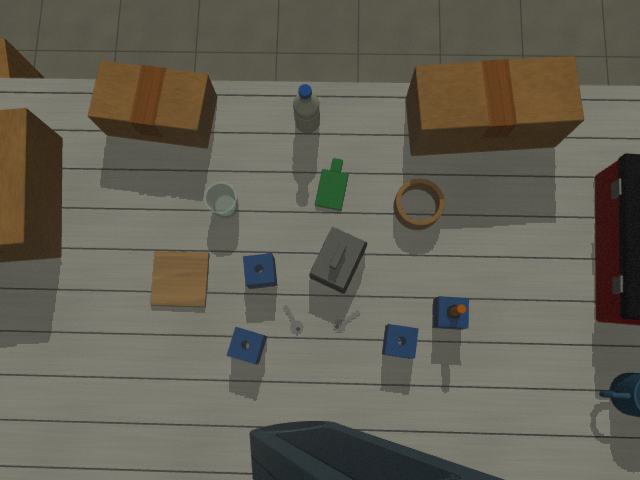

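View pics/side0.png

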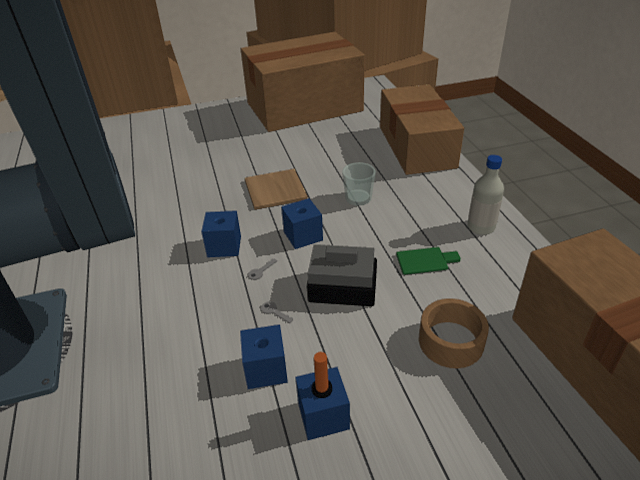

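The top view shows the cover on the safe at (338,260) with its rib at (339,256), the coaster at (180,279), the votive at (222,200), the keys at (293,322) and (345,322), and the spatula head at (332,188).
Four blocks could pass for the stand: (260,270), (247,345), (401,341) and (451,313). The last is farthest to the robot's right (image right = -y) and holds the stylus, so I choose that one. Nothing else resembles the cover or the coaster.

```bash
python3 - <<'E'
from h import *
for n in("top","side"):
    z=np.load(f"/tmp/{n}0.npz"); P=z["P"]; px=z["px"]
    x,y,zz=P[...,0],P[...,1],P[...,2]
    def rect(name,m,z0,z1,near):
        m=m&(zz>z0)&(zz<z1)&(np.hypot(x-near[0],y-near[1])<near[2])
        m=cv2.morphologyEx(m.astype(np.uint8),cv2.MORPH_OPEN,np.ones((2,2)))>0
        if m.sum()<5: print(n,name,"none");return
        q=P[m]; r=cv2.minAreaRect((q[:,:2]*1000).astype(np.float32))
        print(n,name,m.sum(),"z",np.median(q[:,2]).round(4),"rect c",np.round(r[0],1),"size",np.round(r[1],1),"ang",round(r[2],1), "mean",(q[:,:2].mean(0)*1000).round(1))
    T=np.load("/tmp/top0.npz")["P"]
    g=lambda v,u:T[v,u]
    c=g(262,350);co=g(279,180);st=g(322,440)
    print(c.round(3),co.round(3),st.round(3))
    A=np.ones_like(x,bool)
    rect("roof",A,.054,.07,(*c[:2],.09)); rect("rib",A,.078,.09,(*c[:2],.09))
    rect("safe",A,.033,.07,(*c[:2],.09))
    rect("coaster",A,.006,.016,(*co[:2],.09))
    rect("stand",A,.054,.063,(*st[:2],.06)); rect("handle",A,.075,.135,(*st[:2],.06)); rect("handletop",A,.119,.135,(*st[:2],.06))
    rect("keys",A,.0,.0,(0,0,0))
px=np.load("/tmp/top0.npz")["px"]
a=cv2.resize(px[225:345,300:480],None,fx=4,fy=4,interpolation=cv2.INTER_CUBIC); save("crop0",a)
E
```

```text
[ 0.531 -0.062  0.062] [0.498 0.273 0.014] [ 0.422 -0.231  0.06 ]
top roof 1703 z nan rect c [540.8 -40.9] size [ 68.5 103.9] ang 65.6 mean [nan nan]
top rib 201 z nan rect c [540.2 -40.5] size [11.6 51.3] ang 62.0 mean [nan nan]
top safe 1972 z nan rect c [542.7 -43.7] size [ 73.2 115.8] ang 64.3 mean [nan nan]
top coaster 2925 z nan rect c [497.6 274.2] size [107.2 108.4] ang 88.1 mean [nan nan]
top stand 577 z nan rect c [ 434.6 -231.2] size [ 59.4 126.8] ang 22.5 mean [nan nan]
top handle 122 z 0.1201 rect c [ 440.5 -264.4] size [13.9 33.3] ang 5.7 mean [ 439.4 -256.4]
top handletop 70 z 0.1253 rect c [ 441.2 -264.6] size [12.5 32.8] ang 5.7 mean [ 440.7 -259.4]
top keys none
[ 0.531 -0.062  0.062] [0.498 0.273 0.014] [ 0.422 -0.231  0.06 ]
side roof 1662 z nan rect c [577.5 -42.8] size [168.9  80.3] ang 31.5 mean [nan nan]
side rib 270 z 0.0831 rect c [547.6 -41.3] size [58.2 29.9] ang 3.8 mean [542.7 -42.9]
side safe 2552 z nan rect c [576.9 -46.5] size [174.9  83.6] ang 32.2 mean [nan nan]
side coaster 1667 z nan rect c [543.9 234.3] size [156.5 124.1] ang 42.7 mean [nan nan]
side stand 1505 z nan rect c [ 440.  -205.5] size [ 96.5 158.3] ang 19.7 mean [nan nan]
side handle 435 z nan rect c [ 461.7 -216.2] size [106.7  14. ] ang 66.9 mean [nan nan]
side handletop 146 z nan rect c [ 461.6 -216. ] size [106.4  13.7] ang 66.9 mean [nan nan]
side keys none
```

View pics/crop0.png

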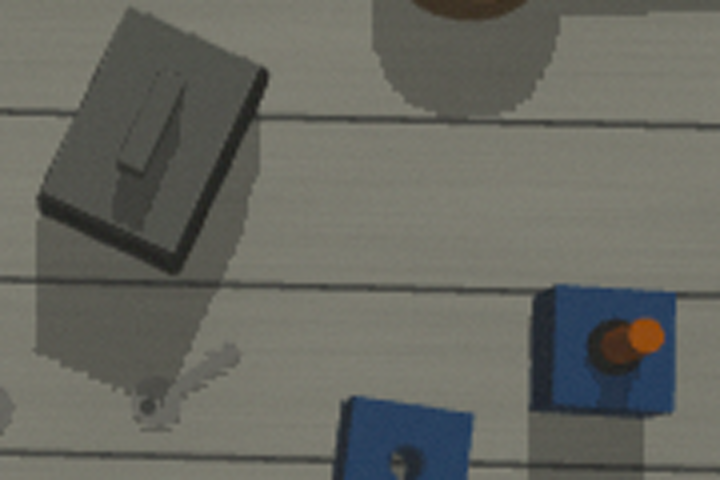

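The crop confirms the choice: grey cover with its rib at crop (150,120), and the rightmost blue block holding the orange and black stylus at crop (605,350). I'll refine with colour masks, then work out the first move.

```bash
cat >> h.py <<'E'
def go(p,yaw):
    "shares for a move to TCP p (m), tool straight down with tool x at yaw (deg)"
    from scipy.spatial.transform import Rotation as Ro
    s=ctrl.observe(); R=s["orientation"]; c,q=np.cos(np.radians(yaw)),np.sin(np.radians(yaw))
    G=np.array([[c,q,0],[q,-c,0],[0,0,-1.]])
    d=R.T@(np.array(p)-s["tcp_pos"])
    w=Ro.from_matrix(R.T@G).as_rotvec(degrees=True)
    print("t",round(s["t"],2),"tcp",s["tcp_pos"].round(4),"shift",(d/.5).round(4),"turn",(w/45).round(4),"dist",np.linalg.norm(d).round(3))
E
python3 - <<'E'
from h import *
for n in("top","side"):
    z=np.load(f"/tmp/{n}0.npz"); P=np.nan_to_num(z["P"],nan=-9); px=z["px"].astype(int)
    x,y,zz=P[...,0],P[...,1],P[...,2]
    r,g,b=px[...,0],px[...,1],px[...,2]
    def rect(name,m):
        k,l,st,_=cv2.connectedComponentsWithStats(m.astype(np.uint8))
        m=l==1+np.argmax(st[1:,4]); q=P[m]
        R=cv2.minAreaRect((q[:,:2]*1000).astype(np.float32))
        print(n,name,m.sum(),"z",np.median(q[:,2]).round(4),np.round(R[0],1),np.round(R[1],1),round(R[2],1),"mean",(q[:,:2].mean(0)*1000).round(1))
        return q
    near=lambda a,b,d:np.hypot(x-a,y-b)<d
    rect("roof",(abs(zz-.061)<.005)&near(.54,-.04,.075))
    rect("rib",(zz>.079)&(zz<.09)&near(.54,-.04,.05))
    rect("coaster",(abs(zz-.01)<.005)&near(.498,.274,.085)&(r>b+25))
    rect("stand",(abs(zz-.06)<.004)&near(.44,-.25,.06)&(b>r+30))
    o=(r>b+40)&(r>g+30)&near(.44,-.25,.06)
    rect("handletop",o&(zz>.121)&(zz<.13))
    q=P[o&(zz>.06)&(zz<.12)]; print("handle side",len(q),q.mean(0).round(4))
go((.5408,-.0408,.2),-25)
E
```

```text
top roof 1581 z 0.0628 [540.6 -38.2] [ 70.  100.9] 65.9 mean [539.5 -38.2]
top rib 198 z 0.085 [540.9 -38.3] [13.9 50.6] 66.0 mean [540.4 -38.1]
top coaster 2881 z 0.0109 [500.2 275.9] [111.  110.6] 89.6 mean [499.1 275.4]
top stand 632 z 0.061 [ 441.4 -256. ] [56.9 55.9] 87.3 mean [ 440.9 -254.9]
top handletop 61 z 0.1257 [ 442.3 -255.4] [14.2 14.1] 49.8 mean [ 441.9 -255.3]
handle side 5 [ 0.4461 -0.2494  0.0982]
side roof 1582 z 0.0622 [542.2 -38.8] [ 75.6 100. ] 66.0 mean [539.3 -48.1]
side rib 255 z 0.0836 [542.  -39.8] [17.2 49.5] 63.9 mean [541.4 -41.4]
side coaster 1664 z 0.0104 [501.2 273.1] [114.8 109.3] 89.5 mean [500.2 268.6]
side stand 1311 z 0.0601 [ 442.9 -257.8] [56.9 55.8] 88.0 mean [ 441.8 -262.3]
side handletop 127 z 0.1248 [ 443.4 -257.8] [15.8 14.1] 73.4 mean [ 443.  -258.3]
handle side 348 [ 0.4423 -0.2626  0.0921]
t 0.1 tcp [ 0.1734 -0.5215  0.2415] shift [ 1.0004 -0.6805  0.0846] turn [-2.20e-03  4.00e-04  9.64e-01] dist 0.606
```

```bash
python3 -m handwheel '[[[1,-0.68,0.04],[0,0,0.94]],[[1,-0.68,0.04],[0,0,0.94]],[[1,-0.68,0.04],[0,0,0.94]],[[1,-0.68,0.04],[0,0,0.94]],[[1,-0.68,0.04],[0,0,0.94]],[[1,-0.68,0.04],[0,0,0.94]],[[1,-0.68,0.04],[0,0,0.94]],[[1,-0.68,0.04],[0,0,0.94]],[[1,-0.68,0.04],[0,0,0.94]],[[1,-0.68,0.04],[0,0,0.94]],[[1,-0.68,0.04],[0,0,0.94]],[[1,-0.68,0.04],[0,0,0.94]]]' 40 40
python3 -c "
from h import *
go((.5412,-.0386,.13),-24)"
```

```text
t: 1.1
tcp_pos: [0.4684, -0.1353, 0.2261]
orientation: [[0.914, -0.405, -0.0], [-0.405, -0.914, 0.0], [-0.0, 0.0, -1.0]]
wrist_force: [-0.0, -0.5, 0.2]
grip_width: 0.0399
gripper_force: 0.0
t 1.1 tcp [ 0.4684 -0.1353  0.2261] shift [ 0.0547 -0.2358  0.1922] turn [0.     0.0004 0.0017] dist 0.155
```

```bash
python3 -m handwheel '[[[0.055,-0.236,0.192],[0,0,0]],[[0.055,-0.236,0.192],[0,0,0]],[[0.055,-0.236,0.192],[0,0,0]],[[0.055,-0.236,0.192],[0,0,0]],[[0.055,-0.236,0.192],[0,0,0]],[[0.055,-0.236,0.192],[0,0,0]],[[0.055,-0.236,0.192],[0,0,0]],[[0.055,-0.236,0.192],[0,0,0]]]'
python3 -c "
from h import *
go((.5412,-.0386,.078),-24)"
```

```text
t: 1.77
tcp_pos: [0.5409, -0.0417, 0.1312]
orientation: [[0.914, -0.406, 0.001], [-0.406, -0.914, -0.001], [0.001, 0.0, -1.0]]
wrist_force: [0.1, -0.6, -0.1]
grip_width: 0.0397
gripper_force: 0.0
t 1.77 tcp [ 0.5409 -0.0417  0.1312] shift [-0.0021 -0.0059  0.1065] turn [ 0.0002 -0.0018  0.0006] dist 0.053
```

```bash
python3 -m handwheel '[[[-0.002,-0.004,0.03],[0,0,0]],[[-0.002,-0.004,0.06],[0,0,0]],[[-0.002,-0.004,0.085],[0,0,0]],[[-0.002,-0.004,0.1],[0,0,0]],[[-0.002,-0.004,0.106],[0,0,0]],[[-0.002,-0.004,0.106],[0,0,0]],[[-0.002,-0.004,0.106],[0,0,0]]]'
python3 - <<'E'
from h import *
go((.5412,-.0386,.077),-24)
px,P,c=grab("side"); save("s1",cv2.resize(px[200:340,260:420],None,fx=4,fy=4))
E
```

```text
t: 2.35
tcp_pos: [0.5411, -0.039, 0.0781]
orientation: [[0.914, -0.406, 0.001], [-0.406, -0.914, -0.0], [0.001, -0.0, -1.0]]
wrist_force: [-0.1, 0.3, 0.9]
grip_width: 0.0401
gripper_force: 0.0
t 2.35 tcp [ 0.5411 -0.039   0.0781] shift [-0.0001 -0.0008  0.0023] turn [-0.0002 -0.0017  0.0008] dist 0.001
```

View pics/s1.png

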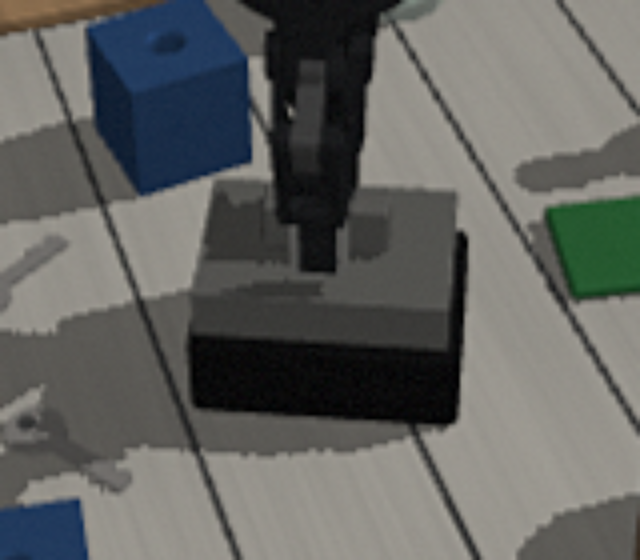

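The near finger stands at crop (318,240), centred in front of the rib and between its ends, with its tip clear of the roof. Closing.

```bash
python3 -c "
from rig import ctrl; print(ctrl.tcp_to_tips)"
python3 -m handwheel '[[[0,0,0],[0,0,0]],[[0,0,0],[0,0,0]],[[0,0,0],[0,0,0]],[[0,0,0],[0,0,0]],[[0,0,0],[0,0,0]],[[0,0,0],[0,0,0]],[[0,0,0],[0,0,0]],[[0,0,0],[0,0,0]]]' 0 50; python3 -c "
from rig import ctrl; print(ctrl.tcp_to_tips)"
```

```text
0.011
t: 3.07
tcp_pos: [0.5413, -0.0385, 0.0782]
orientation: [[0.914, -0.405, 0.002], [-0.405, -0.914, -0.0], [0.002, -0.0, -1.0]]
wrist_force: [-0.9, 0.2, 5.4]
grip_width: 0.0127
gripper_force: 50.9
0.011
```

```bash
python3 -m handwheel '[[[0,0,-0.006],[0,0,0]],[[0,0,-0.016],[0,0,0]],[[0,0,-0.03],[0,0,0]],[[0,0,-0.05],[0,0,0]],[[0,0,-0.08],[0,0,0]],[[0,0,-0.115],[0,0,0]],[[0,0,-0.15],[0,0,0]],[[0,0,-0.185],[0,0,0]],[[0,0,-0.21],[0,0,0]],[[0,0,-0.225],[0,0,0]],[[0,0,-0.23],[0,0,0]],[[0,0,-0.23],[0,0,0]]]'
python3 - <<'E'
from h import *
go((.5005,.275,.19),0)
px,P,c=grab("top"); np.savez("/tmp/top1.npz",px=px,P=P); save("t1",cv2.resize(px[180:330,200:400],None,fx=4,fy=4))
E
```

```text
t: 4.07
tcp_pos: [0.5409, -0.0384, 0.193]
orientation: [[0.914, -0.405, 0.001], [-0.405, -0.914, -0.0], [0.001, -0.0, -1.0]]
wrist_force: [-0.3, -0.7, -1.2]
grip_width: 0.0125
gripper_force: 50.1
t 4.07 tcp [ 0.5409 -0.0384  0.193 ] shift [-0.328  -0.5403  0.0058] turn [ 1.000e-04 -1.600e-03 -5.315e-01] dist 0.316
```

View pics/t1.png

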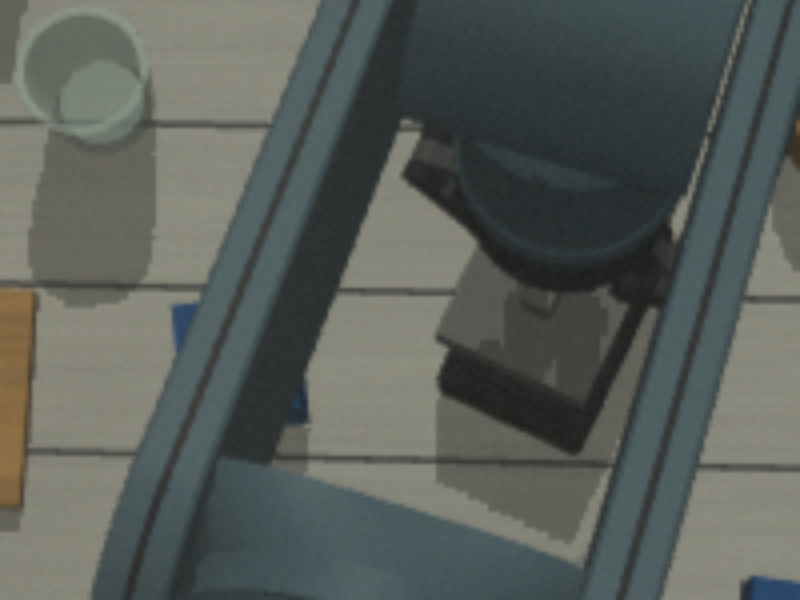

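The cover hangs from the jaws near crop (545,350), clear above the safe with the rib gripped centrally; the wrist force agrees with its weight. On to the coaster.

```bash
python3 -m handwheel '[[[-0.01,-0.016,0],[0,0,-0.02]],[[-0.03,-0.05,0],[0,0,-0.05]],[[-0.06,-0.1,0],[0,0,-0.1]],[[-0.095,-0.156,0],[0,0,-0.155]],[[-0.135,-0.222,0],[0,0,-0.22]],[[-0.175,-0.288,0],[0,0,-0.285]],[[-0.215,-0.354,0],[0,0,-0.35]],[[-0.25,-0.412,0],[0,0,-0.41]],[[-0.28,-0.461,0],[0,0,-0.46]],[[-0.305,-0.502,0],[0,0,-0.5]],[[-0.32,-0.527,0],[0,0,-0.525]],[[-0.328,-0.54,0],[0,0,-0.532]]]'
python3 -m handwheel '[[[0,0,0],[0,0,0]],[[0,0,0],[0,0,0]],[[0,0,0],[0,0,0]]]'
python3 - <<'E'
from h import *
go((.5005,.275,.058),0)
px,P,c=grab("top"); save("t2",px); px,P,c=grab("side"); np.savez("/tmp/side2.npz",px=px,P=P)
x,y,z=P[...,0],P[...,1],P[...,2]
px=px.astype(int)
m=(abs(z-.176)<.006)&(abs(x-.5)<.09)&(abs(y-.275)<.09)&(px.max(-1)-px.min(-1)<25)
print("roof hist",m.sum()); q=P[m]; r=cv2.minAreaRect((q[:,:2]*1000).astype(np.float32)); print(r,np.median(q[:,2]))
E
```

```text
t: 5.12
tcp_pos: [0.4985, 0.2774, 0.1911]
orientation: [[1.0, 0.004, -0.002], [0.004, -1.0, 0.0], [-0.002, -0.0, -1.0]]
wrist_force: [0.5, -0.3, -1.1]
grip_width: 0.0128
gripper_force: 50.0
t: 5.37
tcp_pos: [0.5001, 0.274, 0.1919]
orientation: [[1.0, -0.001, -0.001], [-0.001, -1.0, -0.001], [-0.001, 0.001, -1.0]]
wrist_force: [0.5, -0.2, -1.8]
grip_width: 0.0127
gripper_force: 50.0
t 5.37 tcp [0.5001 0.274  0.1919] shift [ 0.0009 -0.0022  0.2678] turn [ 0.001   0.001  -0.0007] dist 0.134
roof hist 868
((500.2914733886719, 271.176025390625), (74.65364837646484, 100.334716796875), 89.47198486328125) 0.1760267666736134
```

```bash
python3 -m handwheel '[[[0.001,-0.002,0.02],[0,0,0]],[[0.001,-0.002,0.06],[0,0,0]],[[0.001,-0.002,0.11],[0,0,0]],[[0.001,-0.002,0.16],[0,0,0]],[[0.001,-0.002,0.2],[0,0,0]],[[0.001,-0.002,0.23],[0,0,0]],[[0.001,-0.002,0.25],[0,0,0]],[[0.001,-0.002,0.264],[0,0,0]],[[0.001,-0.002,0.27],[0,0,0]],[[0.001,-0.002,0.274],[0,0,0]],[[0.001,-0.002,0.274],[0,0,0]],[[0.001,-0.002,0.274],[0,0,0]]]'
```

```text
t: 6.47
tcp_pos: [0.5013, 0.2761, 0.0561]
orientation: [[1.0, 0.0, 0.002], [0.0, -1.0, 0.001], [0.002, -0.001, -1.0]]
wrist_force: [-0.7, 0.3, -1.8]
grip_width: 0.0125
gripper_force: 50.0
```

```bash
python3 -m handwheel '[[[0,0.001,0.003],[0,0,0]],[[0,0.001,0.006],[0,0,0]],[[0,0.001,0.009],[0,0,0]],[[0,0.001,0.011],[0,0,0]],[[0,0.001,0.012],[0,0,0]],[[0,0.001,0.012],[0,0,0]],[[0,0.001,0.012],[0,0,0]]]'
python3 -m handwheel '[[[0,0,0.001],[0,0,0]],[[0,0,0.002],[0,0,0]],[[0,0,0.002],[0,0,0]],[[0,0,0.002],[0,0,0]]]'
```

```text
t: 7.05
tcp_pos: [0.5007, 0.2754, 0.0493]
orientation: [[1.0, 0.0, -0.0], [0.0, -1.0, -0.0], [-0.0, 0.0, -1.0]]
wrist_force: [0.8, 0.1, -1.9]
grip_width: 0.0127
gripper_force: 50.0
t: 7.38
tcp_pos: [0.5007, 0.2754, 0.0483]
orientation: [[1.0, 0.0, 0.0], [0.0, -1.0, 0.0], [0.0, -0.0, -1.0]]
wrist_force: [-0.2, 0.4, -1.1]
grip_width: 0.0129
gripper_force: 50.0
```

Not touching yet, so I'm lowering until contact shows.

```bash
python3 -m handwheel '[[[0,0,0.001],[0,0,0]],[[0,0,0.002],[0,0,0]],[[0,0,0.002],[0,0,0]],[[0,0,0.002],[0,0,0]]]'
```

```text
t: 7.72
tcp_pos: [0.5008, 0.2754, 0.0482]
orientation: [[1.0, 0.0, 0.0], [0.0, -1.0, 0.0], [0.0, -0.0, -1.0]]
wrist_force: [-2.4, -1.3, 5.9]
grip_width: 0.013
gripper_force: 51.0
```

```bash
python3 - <<'E'
from h import *
px,P,c=grab("side"); save("s3",cv2.resize(px[120:240,200:360],None,fx=4,fy=4))
print(ctrl.observe()["wrist_force"])
E
```

```text
[-1.71333316 -1.13876324  6.24632284]
```

View pics/s3.png

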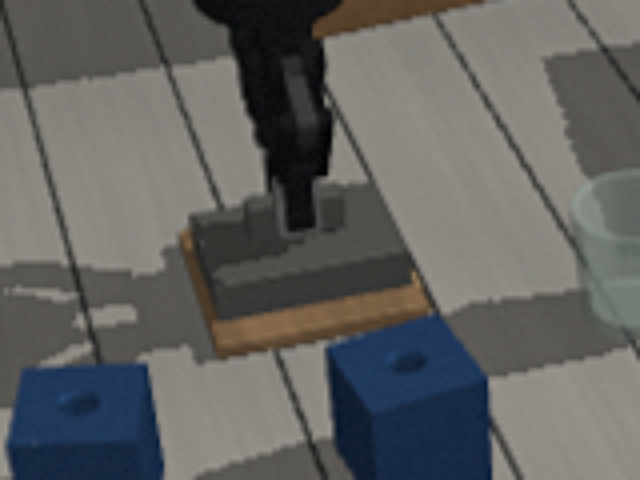

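The cover sits flat and centred on the coaster (crop (300,250)), and the wrist now feels about 6 N of contact. Releasing and rising.

```bash
python3 -m handwheel '[[[0,0,0],[0,0,0]],[[0,0,0],[0,0,0]],[[0,0,0],[0,0,0]],[[0,0,0],[0,0,0]],[[0,0,0],[0,0,0]]]' 40
python3 -m handwheel '[[[0,0,-0.01],[0,0,0]],[[0,0,-0.03],[0,0,0]],[[0,0,-0.06],[0,0,0]],[[0,0,-0.1],[0,0,0]],[[0,0,-0.17],[0,0,0]],[[0,0,-0.24],[0,0,0]],[[0,0,-0.3],[0,0,0]],[[0,0,-0.3],[0,0,0]],[[0,0,-0.3],[0,0,0]]]'
python3 - <<'E'
from h import *
go((.4425,-.2565,.2),0)
go((.4425,-.2565,.2),-60)
print(ctrl.observe()["joint_pos"])
E
```

```text
t: 8.18
tcp_pos: [0.5007, 0.2754, 0.0472]
orientation: [[1.0, 0.0, -0.0], [0.0, -1.0, -0.0], [-0.0, 0.0, -1.0]]
wrist_force: [0.2, -0.3, 0.0]
grip_width: 0.0398
gripper_force: 0.0
t: 8.93
tcp_pos: [0.502, 0.2759, 0.2006]
orientation: [[1.0, 0.0, 0.006], [0.0, -1.0, 0.002], [0.006, -0.002, -1.0]]
wrist_force: [-0.4, -0.4, -0.5]
grip_width: 0.0399
gripper_force: 0.0
t 8.93 tcp [0.502  0.2759 0.2006] shift [-0.1195  1.0647 -0.0014] turn [-0.0023 -0.0075  0.0005] dist 0.536
t 8.93 tcp [0.502  0.2759 0.2006] shift [-0.1195  1.0647 -0.0014] turn [-0.006  -0.0055  1.3339] dist 0.536
[ 3.07817547e-01  3.26093568e-01  1.54664603e+00 -2.28890489e-05
  1.26271217e+00  1.87820580e+00]
```

```bash
python3 -m handwheel '[[[-0.11,1,0],[0,0,0]],[[-0.11,1,0],[0,0,0]],[[-0.11,1,0],[0,0,0]],[[-0.11,1,0],[0,0,0]],[[-0.11,1,0],[0,0,0]],[[-0.11,1,0],[0,0,0]],[[-0.11,1,0],[0,0,0]],[[-0.11,1,0],[0,0,0]],[[-0.11,1,0],[0,0,0]],[[-0.11,1,0],[0,0,0]],[[-0.11,1,0],[0,0,0]],[[-0.11,1,0],[0,0,0]]]'
python3 - <<'E'
from h import *
go((.4425,-.2565,.16),0)
px,P,c=grab("side"); np.savez("/tmp/side3.npz",px=px,P=P)
E
```

```text
t: 9.93
tcp_pos: [0.4447, -0.223, 0.1962]
orientation: [[1.0, 0.0, -0.002], [0.0, -1.0, 0.002], [-0.002, -0.002, -1.0]]
wrist_force: [1.4, -0.2, 0.0]
grip_width: 0.0398
gripper_force: 0.0
t 9.93 tcp [ 0.4447 -0.223   0.1962] shift [-0.0043  0.0671  0.0724] turn [-0.0021  0.0023  0.0001] dist 0.049
```

```bash
python3 -m handwheel '[[[-0.004,0.067,0.0],[0,0,0]],[[-0.004,0.067,0.05],[0,0,0]],[[-0.004,0.067,0.07],[0,0,0]],[[-0.004,0.067,0.07],[0,0,0]],[[-0.004,0.067,0.07],[0,0,0]],[[-0.004,0.067,0.07],[0,0,0]]]'
python3 - <<'E'
from h import *
go((.4425,-.2565,.088),0)
E
```

```text
t: 10.48
tcp_pos: [0.4444, -0.254, 0.1626]
orientation: [[1.0, 0.002, -0.0], [0.002, -1.0, 0.0], [-0.0, -0.0, -1.0]]
wrist_force: [0.4, -0.2, 0.0]
grip_width: 0.0402
gripper_force: 0.0
t 10.48 tcp [ 0.4444 -0.254   0.1626] shift [-0.0038  0.005   0.1491] turn [-0.0006  0.0003  0.0021] dist 0.075
```

```bash
python3 -m handwheel '[[[-0.004,0.005,0],[0,0,0]],[[-0.004,0.005,0.02],[0,0,0]],[[-0.004,0.005,0.05],[0,0,0]],[[-0.004,0.005,0.08],[0,0,0]],[[-0.004,0.005,0.11],[0,0,0]],[[-0.004,0.005,0.135],[0,0,0]],[[-0.004,0.005,0.148],[0,0,0]],[[-0.004,0.005,0.148],[0,0,0]],[[-0.004,0.005,0.148],[0,0,0]]]'
python3 - <<'E'
from h import *
go((.4425,-.2565,.088),0)
px,P,c=grab("side"); save("s4",cv2.resize(px[320:450,240:400],None,fx=4,fy=4))
E
```

```text
t: 11.23
tcp_pos: [0.4423, -0.2575, 0.0883]
orientation: [[1.0, 0.001, -0.0], [0.001, -1.0, 0.0], [-0.0, -0.0, -1.0]]
wrist_force: [0.0, 0.1, 0.5]
grip_width: 0.0401
gripper_force: 0.0
t 11.23 tcp [ 0.4423 -0.2575  0.0883] shift [ 0.0004 -0.002   0.0007] turn [-0.0001  0.0002  0.0008] dist 0.001
```

View pics/s4.png

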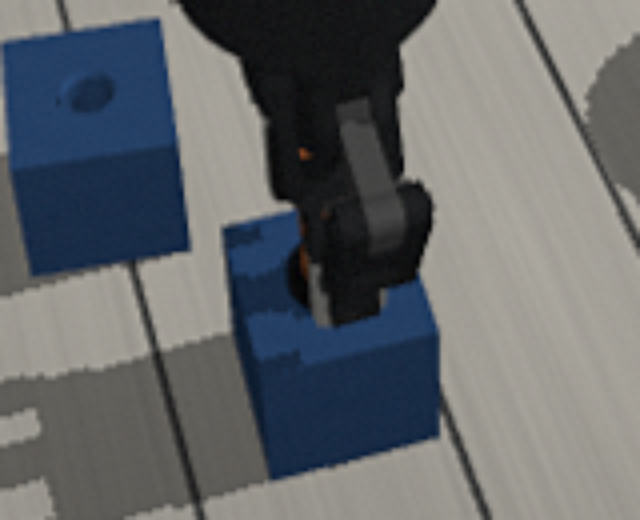

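The fingers stand on both sides of the handle (near finger at crop (345,290)), above the collar and clear of the block. Gripping, then drawing out.

```bash
python3 -m handwheel '[[[0,-0.001,0],[0,0,0]],[[0,-0.001,0],[0,0,0]],[[0,-0.001,0],[0,0,0]],[[0,-0.001,0],[0,0,0]],[[0,-0.001,0],[0,0,0]],[[0,-0.001,0],[0,0,0]],[[0,-0.001,0],[0,0,0]],[[0,-0.001,0],[0,0,0]]]' 0 60
python3 -m handwheel '[[[0,0,-0.01],[0,0,0]],[[0,0,-0.03],[0,0,0]],[[0,0,-0.06],[0,0,0]],[[0,0,-0.09],[0,0,0]],[[0,0,-0.12],[0,0,0]],[[0,0,-0.15],[0,0,0]],[[0,0,-0.17],[0,0,0]],[[0,0,-0.18],[0,0,0]],[[0,0,-0.18],[0,0,0]],[[0,0,-0.18],[0,0,0]]]'
python3 - <<'E'
from h import *
px,P,c=grab("top"); np.savez("/tmp/top5.npz",px=px,P=P)
ps,Q,c=grab("side"); np.savez("/tmp/side5.npz",px=ps,P=Q)
save("c5",np.hstack([cv2.resize(px[200:320,290:400],None,fx=3.6,fy=3.6),cv2.resize(ps[230:350,280:390],None,fx=3.6,fy=3.6)])[:, :800])
save("c6",np.vstack([cv2.resize(ps[250:430,240:460],None,fx=3,fy=3)]))
s=ctrl.observe(); print(s["wrist_force"])
E
```

```text
t: 11.95
tcp_pos: [0.4427, -0.2574, 0.0891]
orientation: [[1.0, 0.0, 0.001], [0.0, -1.0, -0.001], [0.001, 0.001, -1.0]]
wrist_force: [0.8, 0.7, 6.1]
grip_width: 0.0149
gripper_force: 58.4
t: 12.78
tcp_pos: [0.4421, -0.257, 0.1781]
orientation: [[1.0, 0.0, -0.0], [0.0, -1.0, 0.0], [-0.0, -0.0, -1.0]]
wrist_force: [0.3, 0.0, -1.1]
grip_width: 0.0145
gripper_force: 58.4
[-0.1009501   0.17591606 -0.58856109]
```

View pics/c5.png

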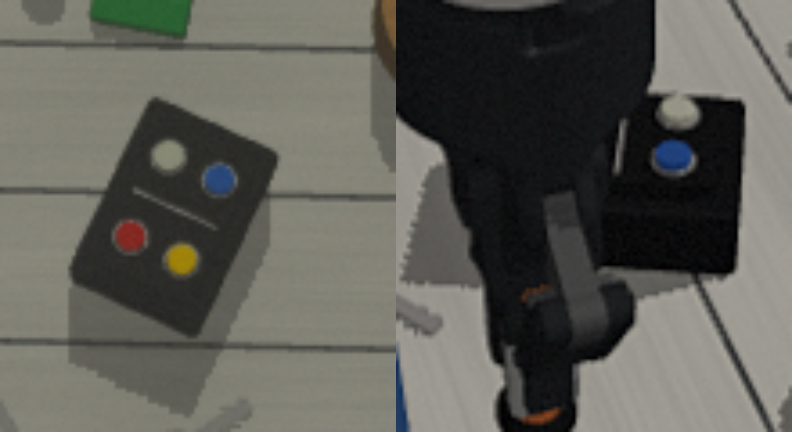

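View pics/c6.png

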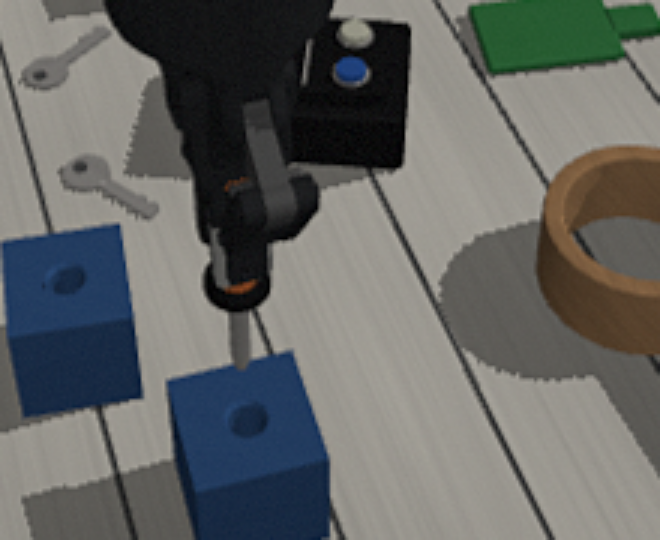

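Left half: the uncovered face in the top view, with white at (168,156), blue (220,180), red (130,237) and yellow (182,260). In the side view the stylus hangs upright below the jaws, clear of the hole, its tip at c6 (241,365).

```bash
python3 - <<'E'
from h import *
z=np.load("/tmp/top5.npz"); P=z["P"]; px=z["px"].astype(int)
r,g,b=px[...,0],px[...,1],px[...,2]; x,y,zz=P[...,0],P[...,1],P[...,2]
n=np.hypot(x-.5412,y+.0386)<.05
obs={}
for k,m in dict(yellow=(r>b+60)&(g>b+40),blue=(b>r+50),red=(r>g+60)&(r>b+60),white=(r>110)&(abs(r-b)<50)).items():
    q=P[m&n&(zz>.049)]; obs[k]=q.mean(0); print(k,len(q),obs[k].round(4))
a=np.radians(-24)
for k,p in obs.items():
    d=p[:2]-[.5412,-.0386]; print(k,"in safe frame",(np.array([[np.cos(a),np.sin(a)],[-np.sin(a),np.cos(a)]])@d*1000).round(1))
z=np.load("/tmp/side5.npz"); P=z["P"];px=z["px"].astype(int)
q=P[340:373,312:328].reshape(-1,3); q=q[(q[:,2]>.085)&(q[:,2]<.17)&(np.hypot(q[:,0]-.442,q[:,1]+.257)<.02)]
for lo in np.arange(.09,.15,.01):
    s=q[(q[:,2]>=lo)&(q[:,2]<lo+.01)]; print(lo.round(2),len(s),s.mean(0).round(4) if len(s) else "")
print("lowest",np.nanmin(q[:,2]), ctrl.observe()["tcp_pos"])
E
```

```text
yellow 51 [ 0.5133 -0.0438  0.054 ]
blue 45 [ 0.5573 -0.0633  0.0538]
red 43 [ 0.5255 -0.0166  0.0538]
white 55 [ 0.5649 -0.035   0.0536]
yellow in safe frame [-23.4 -16.1]
blue in safe frame [ 24.7 -16. ]
red in safe frame [-23.3  13.7]
white in safe frame [20.2 12.9]
0.09 1 [ 0.443  -0.2602  0.099 ]
0.1 27 [ 0.4419 -0.2608  0.1058]
0.11 32 [ 0.4414 -0.2609  0.1148]
0.12 36 [ 0.4415 -0.2611  0.125 ]
0.13 24 [ 0.4415 -0.2612  0.133 ]
0.14 14 [ 0.4415 -0.2694  0.1489]
lowest 0.09895110914452791 [ 0.44174114 -0.25668995  0.177398  ]
```

```bash
python3 -c "
from h import *
go((.5133,-.0432,.16),0)"

```

```text
t 12.88 tcp [ 0.4417 -0.2567  0.1774] shift [ 0.1433 -0.4269  0.0351] turn [-0.0016  0.0017  0.0004] dist 0.226
```

```bash
python3 -m handwheel '[[[0.005,-0.015,0],[0,0,0]],[[0.017,-0.05,0],[0,0,0]],[[0.033,-0.1,0],[0,0,0]],[[0.054,-0.16,0],[0,0,0]],[[0.076,-0.226,0],[0,0,0]],[[0.097,-0.29,0],[0,0,0]],[[0.116,-0.345,0],[0,0,0]],[[0.13,-0.387,0.01],[0,0,0]],[[0.139,-0.414,0.025],[0,0,0]],[[0.143,-0.427,0.034],[0,0,0]],[[0.143,-0.427,0.034],[0,0,0]],[[0.143,-0.427,0.034],[0,0,0]]]'
python3 -m handwheel '[[[0,0,0],[0,0,0]],[[0,0,0],[0,0,0]]]'
python3 -c "
from h import *
go((.5133,-.0432,.135),0)"
```

```text
t: 13.88
tcp_pos: [0.5132, -0.0435, 0.1607]
orientation: [[1.0, 0.001, -0.002], [0.001, -1.0, 0.0], [-0.002, -0.0, -1.0]]
wrist_force: [-0.4, -0.2, 0.0]
grip_width: 0.0143
gripper_force: 58.5
t: 14.05
tcp_pos: [0.5137, -0.0446, 0.1616]
orientation: [[1.0, -0.001, 0.0], [-0.001, -1.0, -0.0], [0.0, 0.0, -1.0]]
wrist_force: [0.3, -0.1, -0.9]
grip_width: 0.0146
gripper_force: 58.5
t 14.05 tcp [ 0.5137 -0.0446  0.1616] shift [-0.0008 -0.0029  0.0532] turn [ 0.0005 -0.0005 -0.0012] dist 0.027
```

```bash
python3 -m handwheel '[[[-0.001,-0.002,0.008],[0,0,0]],[[-0.001,-0.002,0.02],[0,0,0]],[[-0.001,-0.002,0.035],[0,0,0]],[[-0.001,-0.002,0.046],[0,0,0]],[[-0.001,-0.002,0.053],[0,0,0]],[[-0.001,-0.002,0.055],[0,0,0]],[[-0.001,-0.002,0.055],[0,0,0]],[[-0.001,-0.002,0.055],[0,0,0]]]'
python3 -m handwheel '[[[0,0,0.002],[0,0,0]],[[0,0,0.004],[0,0,0]],[[0,0,0.006],[0,0,0]],[[0,0,0.008],[0,0,0]],[[0,0,0.01],[0,0,0]],[[0,0,0.01],[0,0,0]],[[0,0,0.01],[0,0,0]]]'
```

```text
t: 14.72
tcp_pos: [0.5132, -0.0426, 0.1338]
orientation: [[1.0, 0.0, -0.0], [0.0, -1.0, 0.0], [-0.0, -0.0, -1.0]]
wrist_force: [0.2, -0.4, -0.6]
grip_width: 0.0142
gripper_force: 58.5
t: 15.3
tcp_pos: [0.5134, -0.0426, 0.1291]
orientation: [[1.0, 0.0, 0.001], [0.0, -1.0, -0.0], [0.001, 0.0, -1.0]]
wrist_force: [1.0, 0.4, 2.9]
grip_width: 0.0143
gripper_force: 58.5
```

```bash
python3 -m handwheel '[[[0,0,0.002],[0,0,0]],[[0,0,0.003],[0,0,0]],[[0,0,0.003],[0,0,0]]]'
python3 -m handwheel '[[[0,0,0.002],[0,0,0]],[[0,0,0.002],[0,0,0]],[[0,0,0.002],[0,0,0]]]'
```

```text
t: 15.55
tcp_pos: [0.5136, -0.0427, 0.1278]
orientation: [[1.0, 0.0, 0.001], [0.0, -1.0, -0.0], [0.001, 0.0, -1.0]]
wrist_force: [-0.4, 0.3, 6.1]
grip_width: 0.0142
gripper_force: 58.7
t: 15.8
tcp_pos: [0.5138, -0.0427, 0.1276]
orientation: [[1.0, 0.0, 0.002], [0.0, -1.0, -0.0], [0.002, 0.0, -1.0]]
wrist_force: [-1.3, 0.5, 10.4]
grip_width: 0.0145
gripper_force: 59.5
```

Yellow is bottomed: the force climbs to 10 N with no further travel. Lifting and moving to blue.

```bash
python3 -m handwheel '[[[0,0,-0.01],[0,0,0]],[[0,0,-0.03],[0,0,0]],[[0,0,-0.05],[0,0,0]],[[0,0,-0.06],[0,0,0]],[[0.02,0.009,-0.06],[0,0,0]],[[0.05,0.023,-0.06],[0,0,0]],[[0.075,0.035,-0.06],[0,0,0]],[[0.087,0.04,-0.06],[0,0,0]],[[0.087,0.04,-0.06],[0,0,0]],[[0.087,0.04,-0.06],[0,0,0]],[[0.087,0.04,-0.06],[0,0,0]],[[0.087,0.04,-0.06],[0,0,0]]]'
python3 - <<'E'
from h import *
go((.5572,-.0627,.134),0)
px,P,c=grab("side"); save("s7",cv2.resize(px[220:320,270:400],None,fx=5,fy=5))
E
```

```text
t: 16.8
tcp_pos: [0.5559, -0.0622, 0.1561]
orientation: [[1.0, 0.001, -0.001], [0.001, -1.0, 0.0], [-0.001, -0.0, -1.0]]
wrist_force: [-0.4, 0.7, -0.3]
grip_width: 0.0144
gripper_force: 58.5
t 16.8 tcp [ 0.5559 -0.0622  0.1561] shift [0.0026 0.001  0.0442] turn [-0.0005  0.0012  0.0006] dist 0.022
```

```bash
python3 -m handwheel '[[[0.002,0.001,0.008],[0,0,0]],[[0.002,0.001,0.02],[0,0,0]],[[0.002,0.001,0.032],[0,0,0]],[[0.002,0.001,0.041],[0,0,0]],[[0.002,0.001,0.045],[0,0,0]],[[0.002,0.001,0.048],[0,0,0]],[[0.002,0.001,0.051],[0,0,0]],[[0.002,0.001,0.054],[0,0,0]],[[0.002,0.001,0.056],[0,0,0]],[[0.002,0.001,0.058],[0,0,0]],[[0.002,0.001,0.058],[0,0,0]]]'
python3 -m handwheel '[[[0,0,0.001],[0,0,0]],[[0,0,0.002],[0,0,0]],[[0,0,0.002],[0,0,0]]]'
```

```text
t: 17.77
tcp_pos: [0.5577, -0.063, 0.1279]
orientation: [[1.0, 0.0, 0.0], [0.0, -1.0, -0.0], [0.0, 0.0, -1.0]]
wrist_force: [-2.6, 0.9, 4.6]
grip_width: 0.0142
gripper_force: 58.8
t: 18.02
tcp_pos: [0.5579, -0.063, 0.1276]
orientation: [[1.0, 0.0, 0.001], [0.0, -1.0, -0.0], [0.001, 0.0, -1.0]]
wrist_force: [-3.7, 1.5, 10.0]
grip_width: 0.0143
gripper_force: 59.2
```

```bash
python3 -m handwheel '[[[0,0,-0.01],[0,0,0]],[[0,0,-0.03],[0,0,0]],[[0,0,-0.06],[0,0,0]],[[0,0,-0.09],[0,0,0]],[[0,0,-0.1],[0,0,0]],[[0,0,-0.1],[0,0,0]]]'
python3 -c "
from h import *
go((.4424,-.2571,.178),0)"
```

```text
t: 18.52
tcp_pos: [0.559, -0.0636, 0.1782]
orientation: [[1.0, 0.0, 0.004], [0.0, -1.0, -0.001], [0.004, 0.001, -1.0]]
wrist_force: [1.0, -0.8, -0.1]
grip_width: 0.0145
gripper_force: 58.4
t 18.52 tcp [ 0.559  -0.0636  0.1782] shift [-0.2334  0.387   0.    ] turn [ 0.0017 -0.0053  0.0004] dist 0.226
```

```bash
python3 -m handwheel '[[[-0.008,0.013,0],[0,0,0]],[[-0.027,0.045,0],[0,0,0]],[[-0.054,0.09,0],[0,0,0]],[[-0.087,0.146,0],[0,0,0]],[[-0.122,0.205,0],[0,0,0]],[[-0.157,0.263,0],[0,0,0]],[[-0.187,0.314,0],[0,0,0]],[[-0.21,0.352,0],[0,0,0]],[[-0.224,0.377,0],[0,0,0]],[[-0.231,0.388,0],[0,0,0]],[[-0.231,0.388,0],[0,0,0]],[[-0.231,0.388,0],[0,0,0]]]'
python3 -m handwheel '[[[0,0,0],[0,0,0]],[[0,0,0],[0,0,0]],[[0,0,0],[0,0,0]]]'
python3 - <<'E'
from h import *
go((.4424,-.2571,.15),0)
px,P,c=grab("side"); q=P[335:373,308:330].reshape(-1,3); q=q[(q[:,2]>.085)&(q[:,2]<.145)&(np.hypot(q[:,0]-.442,q[:,1]+.257)<.02)]
for lo in np.arange(.09,.14,.01):
    s=q[(q[:,2]>=lo)&(q[:,2]<lo+.01)]; print(lo.round(2),len(s),s.mean(0).round(4) if len(s) else "")
E
```

```text
t: 19.52
tcp_pos: [0.4419, -0.2568, 0.1757]
orientation: [[1.0, -0.001, -0.001], [-0.001, -1.0, 0.001], [-0.001, -0.001, -1.0]]
wrist_force: [1.0, 0.5, -0.2]
grip_width: 0.0147
gripper_force: 58.5
t: 19.77
tcp_pos: [0.4427, -0.2562, 0.1762]
orientation: [[1.0, 0.002, -0.0], [0.002, -1.0, 0.0], [-0.0, -0.0, -1.0]]
wrist_force: [0.0, 0.1, 0.4]
grip_width: 0.0143
gripper_force: 58.5
t 19.77 tcp [ 0.4427 -0.2562  0.1762] shift [-0.0005  0.0017  0.0525] turn [-0.0003  0.      0.0024] dist 0.026
0.09 3 [ 0.4424 -0.2596  0.0985]
0.1 29 [ 0.4421 -0.2602  0.1055]
0.11 35 [ 0.4426 -0.2603  0.1146]
0.12 42 [ 0.4427 -0.2603  0.125 ]
0.13 15 [ 0.4422 -0.2611  0.1331]
0.14 0
```

The stylus is still upright and over the hole, so I'm inserting it.

```bash
python3 -m handwheel '[[[-0.001,0.001,0.015],[0,0,0]],[[-0.001,0.001,0.035],[0,0,0]],[[-0.001,0.001,0.052],[0,0,0]],[[-0.001,0.001,0.066],[0,0,0]],[[-0.001,0.001,0.078],[0,0,0]],[[-0.001,0.001,0.09],[0,0,0]],[[-0.001,0.001,0.1],[0,0,0]],[[-0.001,0.001,0.11],[0,0,0]],[[-0.001,0.001,0.112],[0,0,0]]]'
python3 -m handwheel '[[[0,0,0.01],[0,0,0]],[[0,0,0.022],[0,0,0]],[[0,0,0.035],[0,0,0]],[[0,0,0.045],[0,0,0]],[[0,0,0.052],[0,0,0]],[[0,0,0.056],[0,0,0]],[[0,0,0.058],[0,0,0]],[[0,0,0.058],[0,0,0]],[[0,0,0.058],[0,0,0]]]'
```

```text
t: 20.57
tcp_pos: [0.4414, -0.2574, 0.1193]
orientation: [[1.0, 0.0, -0.001], [0.0, -1.0, 0.001], [-0.001, -0.001, -1.0]]
wrist_force: [-0.9, 1.0, -0.7]
grip_width: 0.0146
gripper_force: 58.5
t: 21.32
tcp_pos: [0.4418, -0.2577, 0.0914]
orientation: [[1.0, 0.0, 0.0], [0.0, -1.0, -0.0], [0.0, 0.0, -1.0]]
wrist_force: [0.6, 0.3, -0.8]
grip_width: 0.0147
gripper_force: 58.5
```

```bash
python3 -m handwheel '[[[0.001,0,0.002],[0,0,0]],[[0.001,0,0.004],[0,0,0]],[[0.001,0,0.005],[0,0,0]],[[0.001,0,0.005],[0,0,0]]]'
python3 -m handwheel '[[[0,0,0.001],[0,0,0]],[[0,0,0.002],[0,0,0]],[[0,0,0.002],[0,0,0]]]'
```

```text
t: 21.65
tcp_pos: [0.4424, -0.2577, 0.0891]
orientation: [[1.0, 0.0, 0.0], [0.0, -1.0, -0.0], [0.0, 0.0, -1.0]]
wrist_force: [-0.4, 0.7, 1.8]
grip_width: 0.0148
gripper_force: 58.7
t: 21.9
tcp_pos: [0.4424, -0.2577, 0.0891]
orientation: [[1.0, 0.0, 0.001], [0.0, -1.0, -0.001], [0.001, 0.001, -1.0]]
wrist_force: [-3.3, 2.1, 9.5]
grip_width: 0.0143
gripper_force: 59.4
```

The collar is seated: 9.5 N with no further travel. Releasing and backing away straight up.

```bash
python3 -m handwheel '[[[0,0,0],[0,0,0]],[[0,0,0],[0,0,0]],[[0,0,0],[0,0,0]],[[0,0,0],[0,0,0]],[[0,0,0],[0,0,0]],[[0,0,0],[0,0,0]]]' 40
python3 -m handwheel '[[[0,0,-0.02],[0,0,0]],[[0,0,-0.05],[0,0,0]],[[0,0,-0.09],[0,0,0]],[[0,0,-0.14],[0,0,0]],[[0,0,-0.2],[0,0,0]],[[0,0,-0.25],[0,0,0]],[[-0.05,0,-0.28],[0,0,0]],[[-0.1,0.06,-0.28],[0,0,0]],[[-0.12,0.12,-0.28],[0,0,0]],[[-0.12,0.15,-0.28],[0,0,0]],[[-0.12,0.15,-0.28],[0,0,0]]]'
python3 - <<'E'
from h import *
px,P,c=grab("side"); q=P.reshape(-1,3); col=px.reshape(-1,3).astype(int)
m=(col[:,0]>col[:,2]+40)&(col[:,0]>col[:,1]+30)&(np.hypot(q[:,0]-.442,q[:,1]+.257)<.05)&(q[:,2]>.06)
print(m.sum(),"handle z",q[m][:,2].min(),q[m][:,2].max())
a=np.load("/tmp/top0.npz"); p2,P2,c=grab("top")
m=(abs(P2[...,2]-.032)<.005)&(np.hypot(P2[...,0]-.5,P2[...,1]-.275)<.075)
r=cv2.minAreaRect((P2[m][:,:2]*1000).astype(np.float32)); print("cover roof",r)
save("final",np.hstack([px[100:460,160:500],p2[140:400,140:500][:, :, :] if 0 else cv2.resize(p2[140:400,140:480],(340,360))]))
E
```

```text
t: 22.4
tcp_pos: [0.4422, -0.2576, 0.0876]
orientation: [[1.0, 0.0, -0.0], [0.0, -1.0, 0.0], [-0.0, -0.0, -1.0]]
wrist_force: [1.0, 0.0, 0.1]
grip_width: 0.0399
gripper_force: 0.0
t: 23.32
tcp_pos: [0.382, -0.3358, 0.2286]
orientation: [[1.0, -0.003, 0.001], [-0.003, -1.0, -0.002], [0.001, 0.002, -1.0]]
wrist_force: [0.2, -0.1, -0.0]
grip_width: 0.04
gripper_force: 0.0
491 handle z 0.06348164635466229 0.12808752872930837
cover roof ((499.78668212890625, 274.40631103515625), (99.85347747802734, 72.29029846191406), 0.9303080439567566)
```

View pics/final.png

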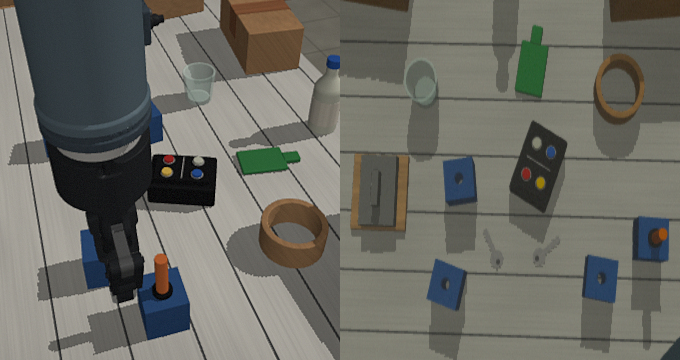

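The cover is centred on the coaster at (378,192) in the right half. The stylus stands upright in its stand at (160,275) on the left, the studs have sprung back, and the bystanders look unmoved.

```bash
python3 -c "
from rig import ctrl; print(ctrl.sign_off())"
```

```text
the job is handed in; nothing more can be done
None
```

I handed the job in at about 23 s: the cover sits on the coaster within about 2 mm of its centre, yellow and then blue were pressed fully in, the stylus is back upright in its stand, and nothing else looks disturbed.

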